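Clear, unlatch and hold open the sandwich press

ROBOT

A 6-joint arm with a two-finger parallel gripper is mounted at the origin on the work surface. World frame = base frame: x ahead of the robot, y to its left, z up, the work surface at z = 0. Lengths are in mm, angles in rad, forces in N, time in s.
With the tool pointing down it reaches from about 350 to 850 mm from the base axis. Payload 8.1 kg.
Tool frame: the origin (TCP) lies at the very end of the fingers, on their centre line; the grasp point (between the pads) lies 19 mm behind it; z points along the fingers, y is the line along which they close (so a half turn about z gives the same grasp; the last joint's range is limited). The gripper opens to 85 mm and grips with 20 to 120 N. Pads are 22 mm wide; open, the fingers measure 114 mm over their backs; the gripper's body (76 mm by 85 mm) begins 54 mm behind the grasp point. The pads swing forward as they close: fully open they stand 13 mm farther back than shut.
Start: joints at [-1.294, 0.13, 1.488, -0, 1.523, -0.085], TCP at [212.395, -561.154, 231.292] pointing down, gripper open.
Joint ranges: [-2.96, 2.96], [-0.89, 2.26], [0.02, 2.5], [-1.34, 4.48], [0, 2.73], [-2.66, 2.66]. Speed limits (rad/s): [2.39, 2.39, 2.79, 3.14, 3.14, 3.14].

INTERFACE

Orientations are given as a 3x3 rotation matrix whose columns are the frame's x, y, z axes.
In Python, from rig import ctrl gives the robot as it stands.
- The arm moves only by the tool steer_hand, called after "Request:" as name([rows], argument=value, ...), one row to a line, values as JSON. Schema: {"type":"object","properties":{"moves":{"type":"array","items":{"type":"array","prefixItems":[{"type":"array","items":{"type":"number"},"minItems":3,"maxItems":3},{"type":"number"}],"minItems":2,"maxItems":2},"minItems":1,"maxItems":8},"aperture":{"type":"number"},"force":{"type":"number"},"only":{"type":"string"},"quiet":{"type":"boolean"},"lines":{"type":"string"}},"required":["moves"],"additionalProperties":false}. moves is a list of rows, 1 to 8 of them, each written [[dx, dy, dz], turn]: dx, dy, dz in mm, then a turn about the tool's z in rad; each row shifts and turns the commanded pose from where the row before left it, along the tool's axes as they then stand; what a row does not reach is not made up. A row lasts 1/10 s, in which the tool goes at most 50 mm and 0.15 rad, less where a joint would pass 70% of its speed; a pose out of reach is approached as far as the arm can. aperture is the opening from 0.0 (shut) to 1.0 (fully open), set as the call begins (left out keeps the last). The fingers move at their own pace and stop on an object; force is the grip in N (left out, the last holds). Time passes only in rows, so rows that do not move let the fingers close. The tool returns the time, the measured TCP pose, the force, the opening and the grip force at its end. only (a regular expression) keeps the lines of the reply that match it, lines (a string "A,B") keeps lines A to B, and quiet returns only ok. Input that does not fit is refused with a message, and nothing moves.
- ctrl.observe(): the state, without advancing time (a new reading comes with each control period).
- ctrl.get_image(name): name is "side" or "top"; returns a dict with "image" (480x640x3 uint8, blue, green, red), "vertical_fov" (degrees; the focal length in pixels is half the picture's height over the tangent of half this angle, whatever the lens; pixels are square), "cx", "cy" (the principal point, pixels), "k1" (the pictures are not rectified: a ray, as slopes to the right and down, at radius r is drawn at 1 + k1 r^2 times it, then the intrinsics apply), "extrinsics" (4x4, takes a point from camera to world coordinates). Camera axes: x right, y up, looking along -z (the intrinsics and any distortion apply to the point x, -y, -z); pixel columns grow to the right and rows downward; lengths in mm; the calibration is good to about 2 mm. A picture is of the moment at which its call begins. There is no depth.
- ctrl.hand_in(): hands the job in; it is judged then, once.
The state is a dict: "t": time; "joint_positions": joint angles; "joint_vel": joint speeds; "joint_torque": joint torques, N m; "eef_pos": TCP position; "tcp_rot": TCP orientation; "contact_force": force on the tool from outside, world axes, zero at the start; "wrist_torque": the same for the moment, N m; "gripper_width": opening from 0.0 (shut) to 1.0 (fully open); "grip_force": force on a finger pad.
Only numpy, scipy, OpenCV 4.12 (cv2) and the standard library are available. Lean on these libraries where they do the work, as an engineer would, in place of code of your own. Each camera call takes 0.05 s, during which the arm holds its last target. There are 200 camera calls.

TASK

I need to load the sandwich press: take the white jar off its lid and stand it on the round cork mat, and flip the safety catch on the side of the press fully off while the lid is still shut. Then pull the front handle up until the lid is about half open (45 degrees) and finish while still holding the handle there, because the lid falls shut if it is let go. Set the jar down without dropping or tipping it, and leave everything else on the counter where it is.

Things in the scene. Friction and masses are not known exactly. Their poses are not given: they have to be found in the camera images.
- press: sandwich press (contact grill), black with a steel lid cover, fixed on the counter, 250 mm deep (x), 280 mm wide (y), 103 mm high when shut. Origin: centre of its underside; +x points from its front (handle side) to its back (hinge side), +y to its left seen from the robot, z up. The lid's flat top is 103 mm above the counter; only the jar and the catch stand above it
- top_plate (a joint): angle of the press's lid (upper half) about its rear hinge, rad: 0 shut, growing as the handle goes up, 1.6 at most. About 0.9 kg (some 5 N to lift at the handle), slight friction; falls shut when let go. While the catch is on, a pin on the lid's side is held under the catch's hook and the lid rises only about 0.02 rad
- handle: the lid's handle: round black grip sleeve 18 mm thick, 146 mm long, turning easily on a rod between two steel arms (12 mm thick) at its ends. Origin: middle of the sleeve, which lies along its y axis (ignore its x and z axes). Its centre is 50 mm in front of the lid's front edge; shut, it is 78 mm above the counter, 290 mm in front of the hinge and 20 mm above it
- lid_hinge (a point): point on the lid's hinge axis in the middle of its back edge, 58 mm above the counter; the axis is horizontal, along the press's y
- catch (a joint): angle of the safety catch about its pivot, rad: near 0 (up to 0.12) upright with its hook over the lid's pin (on); it flips towards the front of the press (the handle side) to its stop at 1.0 (fully off). The hook is clear of the pin from about 0.5. Light friction (about 1 N at the tab); it stays where it is left
- catch_tab (a point): centre of the catch's black thumb tab, on the right side of the press (its -y side) towards the front; the tab is 13 mm thick (in the press's x), 26 mm wide (y) and 36 mm tall, standing above the lid when on: its centre is 135 mm above the counter, its top 153 mm, and its inner edge lies 3 mm outside the lid's side
- catch_pivot (a point): the catch's pivot, 30 mm above the counter on the press's right side; the axis is horizontal, along the press's y. With the catch at 0 the tab's centre is 105 mm above it and 17 mm towards the front
- jar: round white plastic jar with a black lid, body 58 mm in diameter, 88 mm tall with its lid, about 0.25 kg, standing on the press's lid at the start. Origin: centre of its underside, z along its axis
- cork_mat: round flat cork mat, 150 mm in diameter, 10 mm thick, lying fixed on the counter on one side of the press (left or right). Origin: centre of its underside
- board: rectangular wooden chopping board, 200 by 130 by 14 mm, lying fixed on the other side of the press. Origin: centre of its underside. Not to be used
- mug: white mug, 80 mm wide, 92 mm tall, a bystander. Origin: centre of its underside
- spoon: steel spoon, 160 mm long, a bystander lying on the counter
- tumbler: drinking glass, 68 mm wide, 105 mm tall, a bystander. Origin: centre of its underside
- sugar_bowl: ceramic bowl, 100 mm wide, 55 mm tall, a bystander. Origin: centre of its underside
- salt: steel salt shaker, 40 mm wide, 78 mm tall, standing on the chopping board, a bystander. Origin: centre of its underside

How it is judged (in metres and radians):
On the way, in this order (a step that is already met when the one before it is completed fails the run):
1. the safety catch is flipped off (past 0.7 rad) while the lid is still shut (value of joint catch above 0.7 rad and value of joint top_plate below 0.05 rad), for 0.2 s.
2. the lid is raised by its handle to about half open (0.6 to 1.0 rad) (value of joint top_plate between 0.6 and 1 rad and contact force between the fingers and handle above 1 N), for 0.2 s.
At the end, for the whole second after the job is handed in: The fingers still hold the handle (contact over 1 N) with the lid at rest between 0.6 and 1.0 rad (34 to 57 degrees), the catch is off (over 0.7 rad), and the jar stands upright and released on the cork mat, its centre within 50 mm of the mat's centre (all of step 2 and velocity of joint top_plate between -0.1 and 0.1 rad/s and value of joint catch above 0.7 rad and horizontal distance between jar and cork_mat below 0.05 m and angle between jar's own z axis and vertical below 0.1 rad and height (world z) of jar between 0.005 and 0.016 m and contact force between jar and the arm below 0.1 N and contact force between jar and the fingers below 0.1 N and linear speed of jar below 0.02 m/s); the arm keeps its last pose, push and grip.
It fails at once if the lid is opened (over 0.12 rad) with the jar still on the press (value of joint top_plate above 0.12 rad and horizontal distance between jar and press below 0.15 m).
It fails at once if the jar is dropped or knocked off (moving over 0.7 m/s while not held) (linear speed of jar above 0.7 m/s and contact force between the fingers and jar below 0.1 N).
It fails at once if the jar is tipped over (over 40 degrees) (angle between jar's own z axis and vertical above 0.7 rad).
It fails at once if another thing on the counter is moved by more than 30 mm or knocked over (distance of any of mug, spoon, tumbler, sugar_bowl, salt from where it was at the start of the episode above 0.03 m or angle between any of mug, tumbler, salt's own z axis and vertical above 0.5 rad).
It also fails if it takes over 72 s, if anything falls off the work surface, if the arm or the gripper's body presses on something with over 40 N, if the wrist force passes 120 N, or if a joint passes its speed limit or range.

## Working session

There is one attempt and no reset: what is moved stays moved. The work goes in short steps, Python scripts to look and compute and a tool call to move; the robot and the scene stay as the last step left them, time stands still between calls to the robot, and variables do not carry over. Pictures are saved under pics/ and viewed, at most 10 in all, crops included, and the job is handed in when it is done.

```bash
ls; mkdir -p pics
```

Run:
```python
from rig import ctrl
import cv2,numpy as np
for n in("side","top"):
    d=ctrl.get_image(n);cv2.imwrite(f"pics/{n}0.png",d["image"])
    print(n,d["vertical_fov"],d["cx"],d["cy"],d["k1"],np.round(d["extrinsics"],3).tolist())
s=ctrl.observe();print(s["eef_pos"],np.round(s["tcp_rot"],3).tolist(),s["t"])
```

```text
pics
rig.py
side 43.68436882450935 328.441694699344 239.9216780182753 -0.03766694220430485 [[-0.998, 0.055, -0.022, 523.495], [-0.057, -0.762, 0.645, 794.541], [0.019, 0.645, 0.764, 1031.548], [0.0, 0.0, 0.0, 1.0]]
top 45.89965990511352 325.88800458535013 246.87069561885255 -0.10076216236606503 [[-0.006, 0.998, -0.055, 463.88], [-1.0, -0.006, 0.002, 15.25], [0.002, 0.055, 0.998, 1509.544], [0.0, 0.0, 0.0, 1.0]]
[ 212.23057478 -560.67287868  230.36860251] [[0.935, 0.354, -0.0], [0.354, -0.935, 0.002], [0.0, -0.002, -1.0]] 0.1
```

View pics/top0.png

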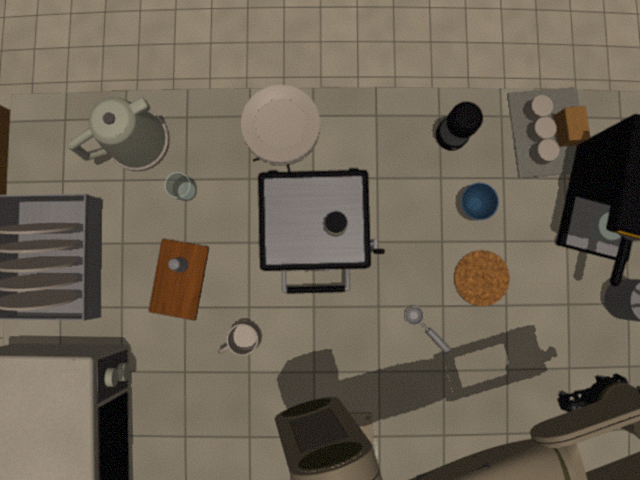

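View pics/side0.png

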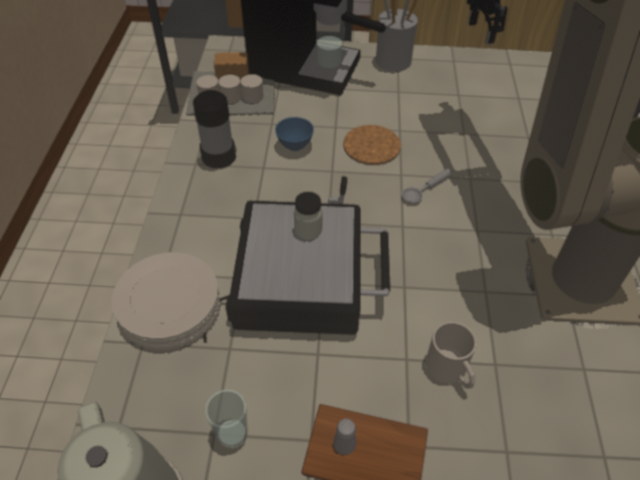

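The top view shows the press (cols 258–370, rows 170–270), handle at (316,289), jar lid at (335,222), catch tab at (378,251) and cork mat on the right at (482,278). The spoon is near (425,328). The side view agrees. I'll enlarge crops next.

Run:
```python
import cv2
a=cv2.imread("pics/top0.png")[155:310,250:520];cv2.imwrite("pics/c1.png",cv2.resize(cv2.convertScaleAbs(a,alpha=1.6),None,fx=2.95,fy=2.95,interpolation=cv2.INTER_CUBIC))
a=cv2.imread("pics/side0.png")[120:340,220:420];cv2.imwrite("pics/c2.png",cv2.resize(cv2.convertScaleAbs(a,alpha=1.6),None,fx=2.7,fy=2.7,interpolation=cv2.INTER_CUBIC))
```

```text
(no output)
```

View pics/c1.png

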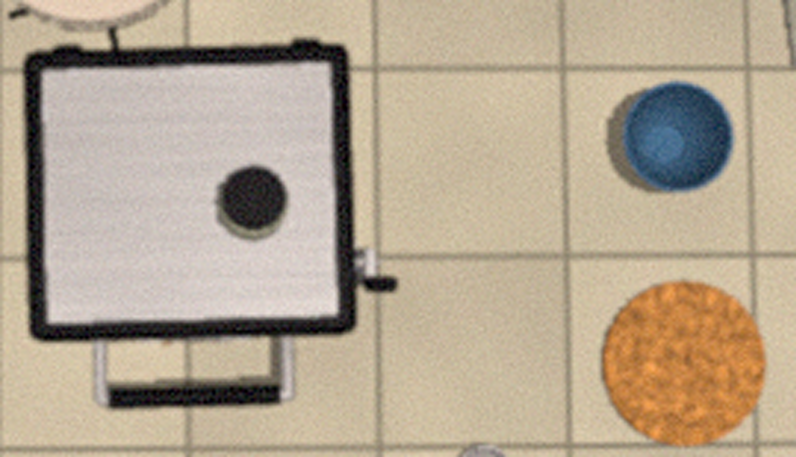

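View pics/c2.png

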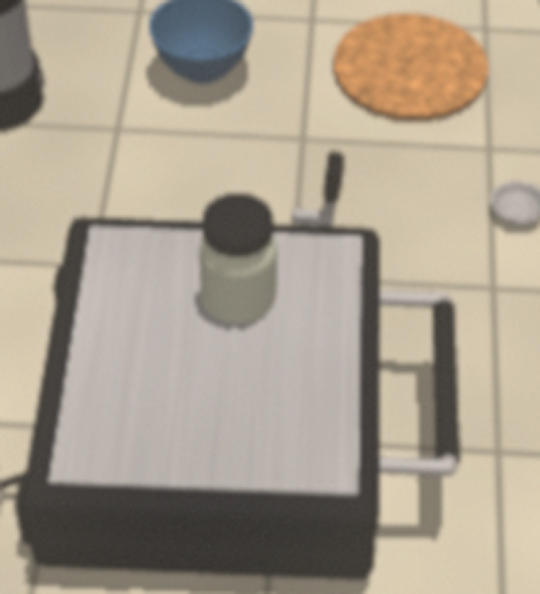

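The crops give jar lid top (254,198), mat (684,363), tab (380,283), handle (108,396)–(281,393) and lid corners in c1. In c2: jar lid (238,216), tab (334,178), handle ends (443,302) and (447,460).

Create h.py:
```python
import numpy as np,cv2
from rig import ctrl
def cam(n):
    d=ctrl.get_image(n);f=240/np.tan(np.radians(d["vertical_fov"]/2))
    return d,np.array([[f,0,d["cx"]],[0,f,d["cy"]],[0,0,1]]),np.array([d["k1"],0,0,0])
def pt(c,uv,z):
    d,K,k=c;x,y=cv2.undistortPoints(np.array([[uv]],float),K,k)[0,0]
    E=np.array(d["extrinsics"]);r=E[:3,:3]@[x,-y,-1];o=E[:3,3]
    return np.round(o+r*(z-o[2])/r[2],1)
```

Run:
```python
from h import *
T=cam("top");S=cam("side")
a=lambda u,v:(250+(u+.5)/2.95-.5,155+(v+.5)/2.95-.5)
b=lambda u,v:(220+(u+.5)/2.7-.5,120+(v+.5)/2.7-.5)
for n,p,z in[("jar",(254,198),191),("mat",(684,363),10),("tab",(380,283),150),("h1",(108,396),83),("h2",(281,393),83),
 ("c",(27,55),100),("c",(345,47),100),("c",(355,330),100),("c",(35,338),100),("bowl",(678,137),55)]:print("T",n,pt(T,a(*p),z))
for n,p,z in[("jar",(238,216),191),("mat",(411,63),10),("tab",(334,178),135),("h1",(443,302),80),("h2",(447,460),80),("jarbase",(238,308),103)]:print("S",n,pt(S,b(*p),z))
print("spoon",pt(T,(413,315),15),pt(T,(448,348),5), "mug",pt(T,(243,337),92),"tum",pt(T,(181,185),105))
print(ctrl.observe()["t"])
```

```text
T jar [594.9 -11.4 191. ]
T mat [ 461.5 -402.7   10. ]
T tab [ 528.9 -114.5  150. ]
T h1 [437.1 111.9  83. ]
T h2 [438.8 -35.4  83. ]
T c [727.7 179.4 100. ]
T c [732.9 -91.8 100. ]
T c [491.7 -97.7 100. ]
T c [486.5 172.3 100. ]
T bowl [ 660.8 -389.1   55. ]
S jar [593.7 -14.5 191. ]
S mat [ 459.2 -404.7   10. ]
S tab [ 526.3 -115.4  135. ]
S h1 [435.9 -40.3  80. ]
S h2 [433.4 110.9  80. ]
S jarbase [593.4  -2.7 103. ]
spoon [ 364.9 -216.8   15. ] [ 275.7 -311.     5. ] mug [317.9 219.9  92. ] tum [699.1 375.3 105. ]
0.2
```
Good. Press yaw: h1-h2: direction (−1.7,147.3) → y axis of press ≈ (−0.012,1)... corners: front edge (491.7,-97.7)->(486.5,172.3): (-5.2,270) → 0.019 yaw. So press yaw ≈ 0.018 rad: x axis=(1,0.018).

Request:
steer_hand([
  [[0,0,-8],-0.15],
  [[0,0,-8],-0.15],
  [[0,0,-8],-0.15],
  [[0,0,-8],-0.15],
  [[0,0,-8],-0.15],
  [[0,0,-8],-0.15],
  [[0,0,-8],-0.15],
  [[0,0,-8],-0.15],
], aperture=1.0, force=40)

```text
t: 1.0
eef_pos: [212.4, -561.0, 295.3]
tcp_rot: [[0.003, 1.0, -0.0], [1.0, -0.003, 0.001], [0.001, -0.0, -1.0]]
contact_force: [0.2, -0.1, 0.3]
gripper_width: 1.003
grip_force: 0.0
```

Request:
steer_hand([
  [[32,20,0],-0.03],
  [[34,23,0],0],
  [[34,23,0],0],
  [[34,23,0],0],
  [[34,23,0],0],
  [[34,23,0],0],
  [[34,23,0],0],
  [[34,23,0],0],
])

```text
t: 1.8
eef_pos: [389.2, -286.5, 295.3]
tcp_rot: [[-0.021, 1.0, 0.0], [1.0, 0.021, -0.0], [-0.0, 0.0, -1.0]]
contact_force: [0.9, -1.1, -0.8]
gripper_width: 1.004
grip_force: 0.0
```

Request:
steer_hand([
  [[34,23,0],0],
  [[34,23,0],0],
  [[34,23,0],0],
  [[34,23,0],0],
  [[34,23,0],0],
  [[34,23,0],0],
  [[34,23,0],0],
  [[34,23,0],0],
])

```text
t: 2.6
eef_pos: [567.5, -10.5, 295.1]
tcp_rot: [[-0.021, 1.0, -0.0], [1.0, 0.021, -0.0], [-0.0, -0.0, -1.0]]
contact_force: [-0.6, -0.6, 0.7]
gripper_width: 1.001
grip_force: 0.0
```

```bash
python3 -c "
from h import *;s=ctrl.observe();print(s['t'],s['eef_pos'],np.round(s['tcp_rot'],4).tolist(),s['joint_positions'])"
```

```text
2.6 [567.51131102 -10.54411987 295.1331935 ] [[-0.0211, 0.9998, -0.0001], [0.9998, 0.0211, -0.0], [-0.0, -0.0001, -1.0]] [-1.08879692e-01  2.48563120e-02  1.48386804e+00 -3.63601787e-05
  1.63295709e+00 -1.30003372e-01]
```

Request:
steer_hand([
  [[-3,27,0],0],
  [[0,0,40],0],
  [[0,0,40],0],
  [[0,0,40],0],
  [[0,0,25],0],
  [[0,0,16],0],
  [[0,0,0],0],
])

```text
t: 3.3
eef_pos: [592.1, -14.5, 131.5]
tcp_rot: [[-0.021, 1.0, -0.005], [1.0, 0.021, 0.001], [0.001, -0.005, -1.0]]
contact_force: [0.0, -0.4, -0.5]
gripper_width: 1.004
grip_force: 0.0
```

Request:
steer_hand([
  [[0,0,0],0],
  [[0,0,0],0],
  [[0,0,0],0],
  [[0,0,0],0],
  [[0,0,0],0],
  [[0,0,0],0],
  [[0,0,0],0],
  [[0,0,0],0],
], aperture=0.0, force=40)

```text
t: 4.1
eef_pos: [595.7, -14.8, 137.1]
tcp_rot: [[-0.021, 1.0, 0.005], [1.0, 0.021, -0.001], [-0.001, 0.005, -1.0]]
contact_force: [0.8, -0.2, 6.5]
gripper_width: 0.653
grip_force: 43.8
```

Request:
steer_hand([
  [[0,0,-5],0],
  [[0,0,-15],0],
  [[0,0,-20],0],
  [[0,0,-20],0],
  [[0,0,-20],0],
  [[0,0,0],0],
  [[0,0,0],0],
])

```text
t: 4.8
eef_pos: [594.2, -14.7, 214.8]
tcp_rot: [[-0.021, 1.0, 0.001], [1.0, 0.021, -0.0], [-0.0, 0.001, -1.0]]
contact_force: [-1.0, 0.4, -3.6]
gripper_width: 0.658
grip_force: 43.5
```

Run:
```python
from h import *
s=ctrl.observe();print(s['eef_pos'],s['contact_force'],s['grip_force'])
d=ctrl.get_image("side")["image"][120:340,220:420];cv2.imwrite("pics/l.png",cv2.resize(d,None,fx=2.5,fy=2.5))
```

```text
[594.18530855 -14.66908046 214.7972256 ] [-1.01925119  0.41333031 -3.61349825] 43.51512583089061
```

View pics/l.png

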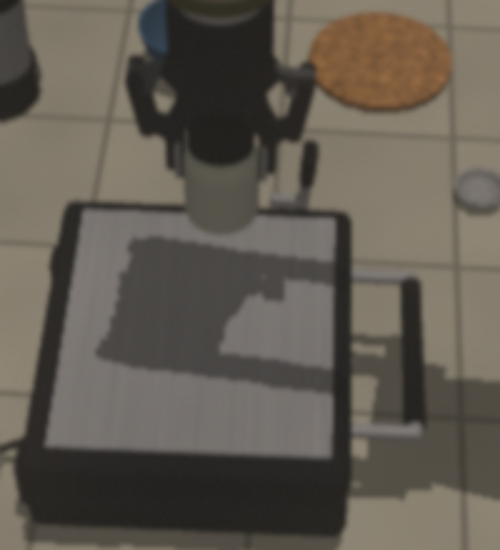

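The picture shows the jar held upright between the fingers, clear of the lid, with its base at about (222,225). I'll carry it to the mat.

Request:
steer_hand([
  [[-10,-4,0],0],
  [[-22,-8,0],0],
  [[-32,-12,0],0],
  [[-36,-13,0],0],
  [[-36,-13,0],0],
  [[-36,-13,0],0],
  [[-36,-13,0],0],
  [[-36,-13,0],0],
])

```text
t: 5.65
eef_pos: [508.2, -262.0, 212.9]
tcp_rot: [[-0.021, 1.0, -0.002], [1.0, 0.021, 0.001], [0.001, -0.002, -1.0]]
contact_force: [0.8, -0.6, -3.2]
gripper_width: 0.657
grip_force: 43.5
```

Request:
steer_hand([
  [[-36,-13,0],0],
  [[-36,-13,0],0],
  [[-32,-12,20],0],
  [[-22,-9,30],0],
  [[-16,-6,30],0],
  [[0,0,30],0],
  [[0,0,20],0],
  [[0,0,0],0],
])

```text
t: 6.45
eef_pos: [456.4, -401.2, 78.7]
tcp_rot: [[-0.02, 1.0, -0.007], [1.0, 0.02, 0.007], [0.007, -0.007, -1.0]]
contact_force: [-0.8, 1.1, -3.9]
gripper_width: 0.657
grip_force: 43.9
```

Request:
steer_hand([
  [[0,0,10],0],
  [[0,0,10],0],
  [[0,0,10],0],
  [[0,0,0],0],
  [[0,0,0],0],
])

```text
t: 6.95
eef_pos: [460.1, -403.4, 54.3]
tcp_rot: [[-0.021, 1.0, -0.0], [1.0, 0.021, 0.0], [0.0, -0.0, -1.0]]
contact_force: [0.7, 0.8, -3.3]
gripper_width: 0.658
grip_force: 43.9
```

Request:
steer_hand([
  [[0,0,4],0],
  [[0,0,2],0],
  [[0,0,2],0],
  [[0,0,0],0],
  [[0,0,0],0],
])

```text
t: 7.45
eef_pos: [460.1, -403.5, 46.3]
tcp_rot: [[-0.021, 1.0, -0.0], [1.0, 0.021, 0.0], [0.0, -0.0, -1.0]]
contact_force: [0.5, -0.1, -3.4]
gripper_width: 0.657
grip_force: 44.0
```

Request:
steer_hand([
  [[0,0,1],0],
  [[0,0,1],0],
  [[0,0,0],0],
  [[0,0,0],0],
])

```text
t: 7.85
eef_pos: [460.1, -403.5, 44.3]
tcp_rot: [[-0.021, 1.0, -0.0], [1.0, 0.021, 0.0], [0.0, -0.0, -1.0]]
contact_force: [0.1, -0.5, -3.8]
gripper_width: 0.655
grip_force: 44.0
```

Request:
steer_hand([
  [[0,0,1],0],
  [[0,0,1],0],
  [[0,0,0],0],
  [[0,0,0],0],
])

```text
t: 8.25
eef_pos: [460.3, -403.8, 44.2]
tcp_rot: [[-0.021, 1.0, 0.0], [1.0, 0.021, -0.001], [-0.001, 0.0, -1.0]]
contact_force: [-5.2, 5.4, 12.3]
gripper_width: 0.658
grip_force: 45.5
```

Request:
steer_hand([
  [[0,0,1],0],
  [[0,0,0],0],
  [[0,0,0],0],
])

```text
t: 8.55
eef_pos: [460.3, -403.9, 44.2]
tcp_rot: [[-0.021, 1.0, 0.0], [1.0, 0.021, -0.001], [-0.001, 0.0, -1.0]]
contact_force: [-8.9, 8.1, 19.4]
gripper_width: 0.657
grip_force: 46.3
```

The jar is resting on the mat, so I'll relieve the pressing force, open and lift away.

Request:
steer_hand([
  [[0,0,-2],0],
  [[0,0,-1],0],
  [[0,0,0],0],
])

```text
t: 8.85
eef_pos: [460.2, -403.6, 44.2]
tcp_rot: [[-0.021, 1.0, 0.0], [1.0, 0.021, -0.0], [-0.0, 0.0, -1.0]]
contact_force: [-1.7, 0.5, 0.6]
gripper_width: 0.658
grip_force: 44.4
```

Request:
steer_hand([
  [[0,0,0],0],
  [[0,0,0],0],
  [[0,0,0],0],
  [[0,0,0],0],
  [[0,0,0],0],
  [[0,0,0],0],
  [[0,0,0],0],
  [[0,0,0],0],
], aperture=1.0)

```text
t: 9.65
eef_pos: [460.1, -403.5, 44.3]
tcp_rot: [[-0.021, 1.0, -0.0], [1.0, 0.021, 0.0], [0.0, -0.0, -1.0]]
contact_force: [-0.0, 0.3, 0.3]
gripper_width: 1.0
grip_force: 0.0
```

Request:
steer_hand([
  [[0,0,-10],0],
  [[0,0,-20],0],
  [[0,0,-40],0],
  [[0,0,-40],0],
  [[0,0,-40],0],
  [[0,0,-40],0],
])

```text
t: 10.25
eef_pos: [460.0, -403.4, 236.9]
tcp_rot: [[-0.021, 1.0, 0.001], [1.0, 0.021, -0.001], [-0.001, 0.001, -1.0]]
contact_force: [0.1, -0.3, 0.1]
gripper_width: 1.001
grip_force: 0.0
```

Run:
```python
from h import *
d=ctrl.get_image("side")["image"][20:260,230:470];cv2.imwrite("pics/m.png",cv2.resize(d,None,fx=2.5,fy=2.5))
s=ctrl.observe();print(s['eef_pos'],s['gripper_width'])
```

```text
[ 462.17993509 -405.62620523  245.75155053] 0.9989722419615085
```

View pics/m.png

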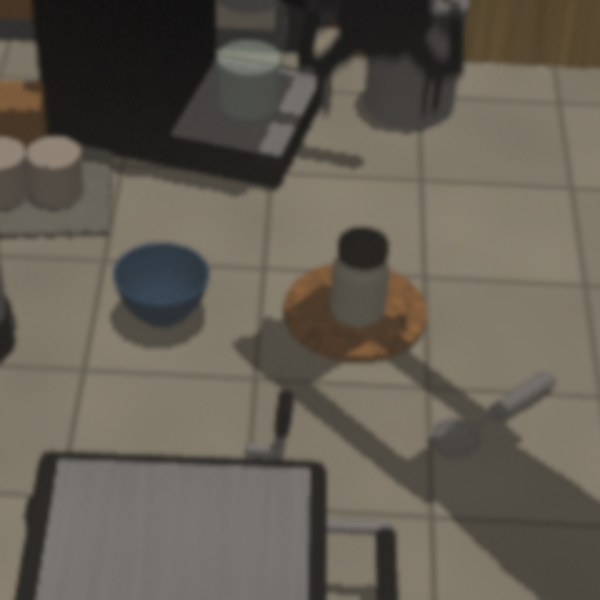

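The jar stands upright near the mat's centre (jar base about (358,315)) and is released. Next is the catch.

Request:
steer_hand([
  [[35,13,0],0],
  [[36,13.5,0],0],
  [[36,13.5,0],0],
  [[36,13.5,0],0],
  [[36,13.5,0],0],
  [[35,13.5,0],0],
  [[35,13.5,0],0],
  [[35,14,0],0],
], aperture=0.0)

```text
t: 11.1
eef_pos: [562.5, -115.8, 235.1]
tcp_rot: [[-0.021, 1.0, 0.001], [1.0, 0.021, -0.0], [-0.0, 0.001, -1.0]]
contact_force: [0.8, 0.1, -0.5]
gripper_width: -0.001
grip_force: 0.0
```

Request:
steer_hand([
  [[0,0,40],0],
  [[0,0,40],0],
  [[0,0,20],0],
  [[0,0,14],0],
  [[0,0,0],0],
  [[0,0,0],0],
])

```text
t: 11.7
eef_pos: [562.8, -117.7, 121.6]
tcp_rot: [[-0.021, 1.0, 0.001], [1.0, 0.021, -0.0], [-0.0, 0.001, -1.0]]
contact_force: [-1.1, -0.5, -0.3]
gripper_width: -0.002
grip_force: 0.0
```

Request:
steer_hand([
  [[0,-6,-8],0],
  [[0,-7,0],0],
  [[0,-12,3],0],
  [[0,-12,3],0],
  [[0,-11,6],0],
  [[0,-11,6],0],
  [[0,0,0],0],
])

```text
t: 12.4
eef_pos: [501.9, -118.7, 110.6]
tcp_rot: [[-0.02, 1.0, -0.0], [1.0, 0.02, -0.0], [-0.0, -0.0, -1.0]]
contact_force: [0.3, -0.0, 0.0]
gripper_width: 0.003
grip_force: 0.0
```

Request:
steer_hand([
  [[0,-9,8],0],
  [[0,-9,9],0],
  [[0,-7,10],0],
  [[0,-7,11],0],
  [[0,-2,3],0],
  [[0,0,0],0],
  [[0,0,0],0],
])

```text
t: 13.1
eef_pos: [472.7, -120.1, 72.6]
tcp_rot: [[-0.021, 1.0, 0.008], [1.0, 0.021, -0.002], [-0.002, 0.008, -1.0]]
contact_force: [2.6, 1.1, 16.1]
gripper_width: -0.001
grip_force: 7.4
```

Run:
```python
from h import *
d=ctrl.get_image("side")["image"][120:340,220:440];cv2.imwrite("pics/k.png",cv2.resize(d,None,fx=2.5,fy=2.5))
s=ctrl.observe();print(s['eef_pos'],s['contact_force'])
```

```text
[ 472.69069462 -120.07903579   72.56220961] [ 3.4574506   2.22114069 15.86892013]
```

View pics/k.png

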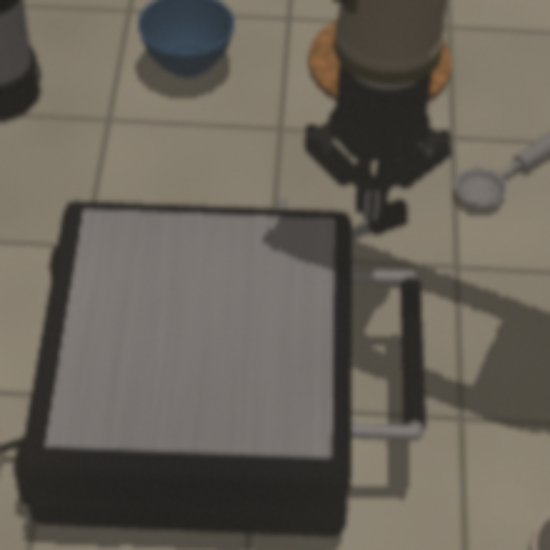

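The tab is folded forward to its stop at about (390,215), and the finger feels 16 N there with the lid still shut. Now I'll go to the handle.

Request:
steer_hand([
  [[0,4,-15],0],
  [[0,0,-35],0],
  [[0,0,-35],0],
  [[0,0,-30],0],
  [[0,0,0],0],
])

```text
t: 13.65
eef_pos: [475.9, -120.2, 189.4]
tcp_rot: [[-0.021, 1.0, 0.008], [1.0, 0.021, -0.003], [-0.003, 0.008, -1.0]]
contact_force: [0.2, 0.9, 0.8]
gripper_width: -0.002
grip_force: 0.0
```

Request:
steer_hand([
  [[32,-8,0],0],
  [[32,-8,0],0],
  [[32,-8,0],0],
  [[32,-8,0],0],
  [[31,-5,0],0],
  [[0,0,0],0],
  [[0,0,0],0],
], aperture=0.5, force=40)

```text
t: 14.35
eef_pos: [432.4, 39.4, 183.5]
tcp_rot: [[-0.023, 1.0, -0.001], [1.0, 0.023, -0.0], [-0.0, -0.001, -1.0]]
contact_force: [0.6, -0.4, -0.2]
gripper_width: 0.494
grip_force: 0.0
```

```bash
python3 -c "
from h import *;s=ctrl.observe();print(s['t'],s['eef_pos'],s['contact_force'])
cv2.imwrite('pics/n.png',cv2.resize(cam('side')[0]['image'][120:340,220:440],None,fx=2.5,fy=2.5))"
```

```text
14.35 [432.42999069  39.36359932 183.54800026] [ 0.56620906 -0.3739884  -0.18063532]
```

View pics/n.png

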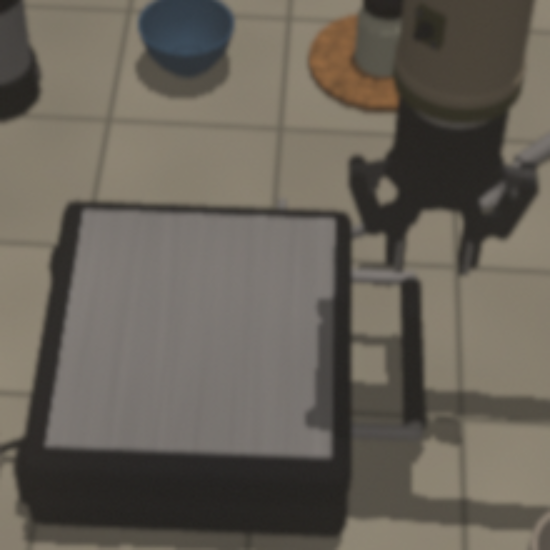

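The fingers are above the handle's mid-length, and the picture shows the lid shut. The tab is hidden behind the gripper. I'll lower, grip and then check the catch.

Request:
steer_hand([
  [[-1,4.5,20],0],
  [[0,0,35],0],
  [[0,0,35],0],
  [[0,0,23],0],
  [[0,0,10],0],
  [[0,0,0],0],
  [[0,0,0],0],
])

```text
t: 15.1
eef_pos: [438.2, 37.6, 62.3]
tcp_rot: [[-0.02, 1.0, 0.001], [1.0, 0.02, -0.0], [-0.0, 0.001, -1.0]]
contact_force: [0.4, -0.3, 0.0]
gripper_width: 0.499
grip_force: 0.0
```

Request:
steer_hand([
  [[0,0,0],0],
  [[0,0,0],0],
  [[0,0,0],0],
  [[0,0,0],0],
  [[0,0,0],0],
  [[0,0,0],0],
], aperture=0.0, force=40)

```text
t: 15.7
eef_pos: [436.1, 37.9, 62.2]
tcp_rot: [[-0.021, 1.0, -0.003], [1.0, 0.021, -0.001], [-0.001, -0.003, -1.0]]
contact_force: [-11.4, -0.6, 10.0]
gripper_width: 0.195
grip_force: 38.8
```

Run:
```python
from h import *
s=ctrl.observe();print(s['eef_pos'],s['contact_force'])
a=ctrl.get_image("side")["image"][120:320,260:460]; b=ctrl.get_image("top")["image"][220:300,280:400]
cv2.imwrite("pics/o.png",np.hstack([cv2.resize(a,(400,400)),cv2.resize(b,(400,267))[:,:] if 0 else cv2.copyMakeBorder(cv2.resize(b,(400,267)),0,133,0,0,0)]))
```

```text
[436.1243164   37.87980139  62.15271599] [-11.41550531  -0.5801216   10.04440258]
```

View pics/o.png

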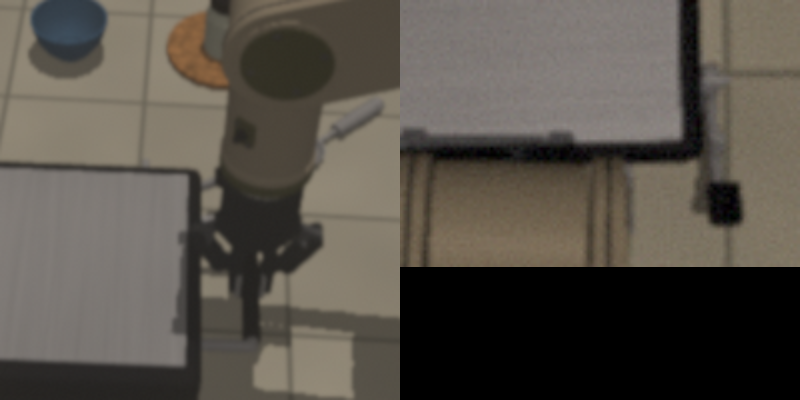

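The catch is fully forward: the tab at (725,203) in the top crop lies ahead of the lid's front edge. The handle is gripped (opening ≈17 mm). I'll raise it along the arc.

Request:
steer_hand([
  [[0,1,-14],0],
  [[0,2.4,-15],0],
  [[0,3,-14],0],
  [[0,3.5,-14],0],
  [[0,4,-14],0],
  [[0,5,-14],0],
  [[0,0,0],0],
], aperture=0.0, force=60)

```text
t: 16.5
eef_pos: [455.4, 38.3, 148.2]
tcp_rot: [[-0.021, 1.0, -0.002], [1.0, 0.021, -0.001], [-0.001, -0.002, -1.0]]
contact_force: [-11.1, -2.5, 0.8]
gripper_width: 0.187
grip_force: 59.6
```

Request:
steer_hand([
  [[0,5.5,-13.5],0],
  [[0,6,-13],0],
  [[0,7,-13],0],
  [[0,7.5,-12.5],0],
  [[0,8,-12],0],
  [[0,8.5,-12],0],
  [[0,0,0],0],
])

```text
t: 17.2
eef_pos: [499.8, 39.2, 224.9]
tcp_rot: [[-0.021, 1.0, 0.003], [1.0, 0.021, -0.0], [-0.001, 0.003, -1.0]]
contact_force: [-5.0, -1.7, 3.1]
gripper_width: 0.186
grip_force: 60.0
```

Request:
steer_hand([
  [[0,9.5,-11],0],
  [[0,10,-11],0],
  [[0,8,-8],0],
  [[0,6,-6],0],
  [[0,0,0],0],
  [[0,0,0],0],
  [[0,0,0],0],
  [[0,0,0],0],
])

```text
t: 18.0
eef_pos: [531.4, 39.8, 258.3]
tcp_rot: [[-0.021, 1.0, -0.001], [1.0, 0.021, -0.0], [-0.0, -0.001, -1.0]]
contact_force: [-5.0, -2.7, 4.2]
gripper_width: 0.187
grip_force: 60.1
```

Run:
```python
from h import *
s=ctrl.observe();print(s['eef_pos'],s['contact_force'],s['joint_vel'])
a=ctrl.get_image("side")["image"]; b=ctrl.get_image("top")["image"]
cv2.imwrite("pics/f.png",np.hstack([a,b])[:,:]); cv2.imwrite("pics/f.png",np.hstack([cv2.resize(a,(400,300)),cv2.resize(b,(400,300))]))
```

```text
[531.36395877  39.84359966 258.25675577] [-5.00549358 -2.71612     4.20427539] [ 1.59612023e-03  3.70086935e-04 -2.80860196e-04 -8.10033423e-05
 -5.50411390e-04 -6.35254384e-04]
```

View pics/f.png

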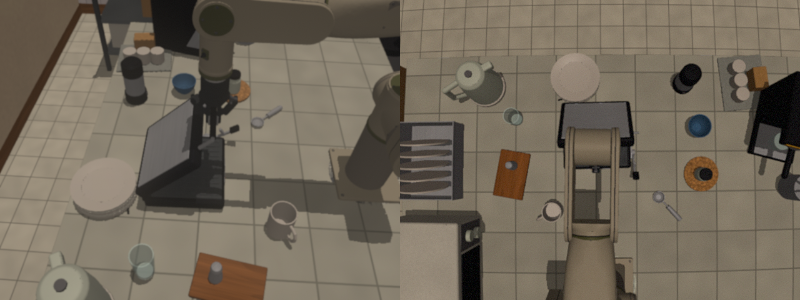

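The picture shows the lid about half open (θ≈0.77 from the handle height), still held. The catch is off, the jar is on the mat at (705,174), and the bystanders are in place.

```bash
python3 -c "
from rig import ctrl;print(ctrl.hand_in())"
```

```text
the job is handed in; nothing more can be done
None
```

I've handed the job in, and by my readings everything is done: the jar stands released on the cork mat, the catch is fully off, and the gripper is holding the lid about 44° open. No verdict came back from the hand-in.

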